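Open the drop hatch of a high-voltage test box with a hook stick

ROBOT

A 7-joint arm with a two-finger parallel gripper is mounted at the origin on a cart in front of the work surface, level with it; the furniture and walls round the work are solid. World frame = base frame: x ahead of the robot, y to its left, z up, the work surface at z = 0. Lengths are in mm, angles in degrees, forces in N, time in s.
With the tool pointing down it reaches from about 400 to 850 mm from the base axis. Payload 10.4 kg.
Tool frame: the origin (TCP) lies at the very end of the fingers, on their centre line; the grasp point (between the pads) lies env.grip_depth behind it (env.grip_depth is the distance from the TCP to the grasp point, in mm); z points along the fingers, y is the line along which they close (so a half turn about z gives the same grasp; the last joint's range is limited). The gripper opens to 85 mm and grips with 20 to 120 N. Pads are 22 mm wide; open, the fingers measure 114 mm over their backs; the gripper's body (76 mm by 85 mm) begins 54 mm behind the grasp point. The pads swing forward as they close: fully open they stand 13 mm farther back than shut.
Start: joints at [-67.242, 19.034, -3.707, 83.658, 1.238, 77.344, -5.071], TCP at [254.726, 570.761, 211.138] pointing down, gripper open.
Joint ranges: [-148.97, 148.97], [-28.65, 121.19], [-84.17, 76.75], [9.2, 138.47], [-72.65, 252.65], [3.7, 117.97], [-149.18, 149.18]. Speed limits (degrees/s): [127.2, 127.2, 159.86, 159.86, 180, 180, 180].

INTERFACE

Orientations are given as [roll, pitch, yaw] about the fixed x, y, z axes, in that order (R = Rz(yaw) Ry(pitch) Rx(roll)).
In Python, from cell import env gives the robot as it stands.
- The arm moves only by the tool send_rows, never from a script. Its argument "plan" is a list of rows, each a list of 5 numbers: the shift along the tool's x, y, z normalised to -1 to 1, where 1 is 800 mm, then the turn about the tool's z normalised to -1 to 1, where 1 is 360 degrees, then the closure in counts, from 0 (fully open) to 255 (shut). In form: [[dx, dy, dz, twist, fingers], ...]. A call has 1 to 10 rows; each row shifts and turns the commanded pose from where the row before left it, along the tool's axes as they then stand; what a row does not reach is not made up. A row lasts 1/8 s, in which the tool goes at most 62.5 mm and 10.7 degrees, less where a joint would pass 70% of its speed; a pose out of reach is approached as far as the arm can. A call with a number of a shift or a turn outside -1 to 1 is refused whole. A call with a gripper value outside its range is refused whole. The fingers move at their own pace and stop on an object; the grip force is fixed at half the most. Time passes only in rows, so rows that do not move let the fingers close. It gives the time, the measured TCP pose, the force, the opening and the grip force at its end, in the units of the state.
- env.observe(): the state, without advancing time (a new reading comes with each control period).
- env.grab_frame(name): name is "side" or "top"; returns the picture (384x512x3 uint8, red, green, blue); there is no depth.
- env.camera_model(name): a dict with "vfov" (degrees; the focal length in pixels is half the picture's height over the tangent of half this angle, whatever the lens; pixels are square), "cx", "cy" (the principal point, pixels), "k1" (the pictures are not rectified: a ray, as slopes to the right and down, at radius r is drawn at 1 + k1 r^2 times it, then the intrinsics apply), "extrinsics" (4x4, takes a point from camera to world coordinates). Camera axes: x right, y down, z forward; pixel columns grow to the right and rows downward; lengths in mm; the calibration is good to about 2 mm. A picture is of the moment at which its call begins. camera_model takes no time and is no camera call.
- env.sign_off(): hands the job in; it is judged then, once.
The state is a dict: "clock": time; "qpos": joint angles; "dq": joint speeds; "effort": joint torques, N m; "eef_pos": TCP position; "eef_rot": TCP orientation; "force": force on the tool from outside, world axes, zero at the start; "ft_torque": the same for the moment, N m; "grip_width": finger opening in mm; "grasp_force": force on a finger pad.
Only numpy, scipy, OpenCV 4.12 (cv2) and the standard library are available. Lean on these libraries where they do the work, as an engineer would, in place of code of your own. Each camera call takes 0.05 s, during which the arm holds its last target. There are 200 camera calls.

TASK

The grey high-voltage test box must be opened without the robot itself touching it: pick up the hook stick, push its side prong sideways through the eye on the closed hatch, pull the hatch open and lower it, with the prong in the eye all the way, until it lies on its rests. The hatch drops by its own weight once it is part open, so hold it back and do not let it slam, and never load it with more than 12 N through the stick. Then draw the prong out of the eye and lay the stick back flat on the bench without dropping it, leaving the things round the box where they are.

Things in the scene. Friction and masses are not known exactly. Their poses are not given: they have to be found in the camera images.
- test_box: grey sheet-metal box fixed to the bench, 250 mm wide, 150 deep, 272 high. Origin on the bench below the middle of its front face; x into the box, y left, z up. Two upright rests, 75 mm left and right of the middle and 50 mm in front, stand on a ledge 66 mm deep; their height is screwed differently each time (rubber tops 106 to 144 mm above the bench).
- hatch: flat hatch in the upper front, 200 mm wide, 6 thick, about 0.4 kg, free to turn towards the robot and down. Origin on its hinge axis at the lower edge, 112 mm above the bench; z from there to the free edge 133 mm away (vertical when shut), y left along the hinge, x inward. It comes to lie on the rests, where it stops hard, 0.7 to 1.5 rad from upright, depending on their height.
- eye (a point): centre of the eye, a steel ring on the outside of the hatch, 103 mm from the hinge axis along the hatch and 31 mm out (23 mm off its surface). Its hole runs left to right (y), 13 mm clear, wire 5 mm. Axes as the hatch's. A sprung catch holds the hatch until pulled here with some 2 to 6 N, then gives with a jump; beyond about 0.3 rad open the hatch falls by itself (about 2 N at the eye).
- stick_grip (a point): grip point of the hook stick, in the middle of its black rubber handle, near its centre of mass, 12 mm above the bench as it lies. x along the stick to the hooked end, y to the prong's side (left), z up. Handle: flat-sided bar 18 mm wide, 24 high, from 85 mm behind to 45 mm ahead of this point; then a round 10 mm rod (13 mm at its end) to 131 mm ahead. About 0.14 kg.
- prong (a point): the middle of the prong's free length, 125 mm ahead of and 20 mm left of the grip point, same height and axes. The prong is a straight round steel pin 7 mm thick, square to the rod at its end, its round tip 36 mm to the left (y) of the rod's axis.
- tape_roll: roll of black tape lying right of the box, 73 mm across, 19 mm high; leave alone
- flux_tin: small round tin left of the box, 59 mm across, 18 mm high; leave alone
- cutters_red: pliers with red handles lying left in front of the box, 158 mm long, 12 mm high; leave alone
Mind the look-alikes: they are no part of the job. What is shaped like the part that bears stick_grip but blue is not meant.

How it is judged (in metres and radians):
On the way, in this order (a step that is already met when the one before it is completed fails the run):
1. the prong stands through the eye while the hatch is still shut (distance between prong and eye below 0.013 m and angle between hatch's own z axis and vertical below 0.06 rad), for 0.2 s.
2. the hatch is lowered by more than 0.62 rad and still, with the prong still through the eye (distance between prong and eye below 0.015 m and angle between hatch's own z axis and vertical above 0.62 rad and angular speed of hatch below 0.1 rad/s), for 0.2 s.
At the end, for the whole second after the job is handed in: the hatch is at rest, swung down by more than 0.62 rad (lying on its rests), and the hook stick lies still and flat on the bench (grip point less than 25 mm up, tilted less than 0.2 rad), touching neither the hatch nor the box (angle between hatch's own z axis and vertical above 0.62 rad and angular speed of hatch below 0.1 rad/s and height (world z) of stick_grip below 0.025 m and angle between stick_grip's own z axis and vertical below 0.2 rad and linear speed of hook_stick below 0.03 m/s and contact force between hook_stick and test_box below 0.1 N).
It fails at once if the robot itself touches the test box or its hatch with more than 1 N (contact force between any of the arm, the fingers and test_box above 1 N).
It fails at once if the stick loads the hatch with more than 12 N (contact force between hook_stick and hatch above 12 N).
It fails at once if the hatch slams: it turns faster than 2 rad/s when more than 0.45 rad open (angle between hatch's own z axis and vertical above 0.45 rad and angular speed of hatch above 2 rad/s).
It fails at once if the stick is let go more than 50 mm above the bench (height (world z) of stick_grip above 0.062 m and contact force between the fingers and hook_stick below 0.2 N).
It fails at once if the tape roll, the tin or the pliers are moved by more than 20 mm (distance of any of tape_roll, flux_tin, cutters_red from where it was at the start of the episode above 0.02 m).
It also fails if it takes over 72 s, if anything falls off the work surface, if the arm or the gripper's body presses on something with over 40 N, if the wrist force passes 120 N, or if a joint passes its speed limit or range.

## Working session

There is one attempt and no reset: what is moved stays moved. The work goes in short steps, Python scripts to look and compute and a tool call to move; the robot and the scene stay as the last step left them, time stands still between calls to the robot, and variables do not carry over. Pictures are saved under pics/ and viewed, at most 10 in all, crops included, and the job is handed in when it is done.

Besides the shell and the picture viewer there is one more tool, called after "Request:" as name(argument=value, ...) on one line, values as JSON. send_rows: Moves the arm, as the interface text tells. Scaled input: -1 to 1 covers 800 mm each way for a shift and 360 degrees each way for a turn. Its arguments: {"type":"object","properties":{"plan":{"type":"array","items":{"type":"array","items":{"type":"number"}}}},"required":["plan"]}

```bash
mkdir -p pics; ls; python3 - <<'E'
from cell import env
import cv2
for n in("side","top"):
    cv2.imwrite(f"pics/{n}0.png",env.grab_frame(n)[:,:,::-1])
    m=env.camera_model(n);print(n,m)
print(env.observe(),env.grip_depth)
E
```

```text
pics
side {'vfov': 57.711920679832986, 'cx': 260.58850242662936, 'cy': 190.50738464657513, 'k1': -0.06839543335868795, 'extrinsics': array([[ 9.28903546e-01, -2.07097603e-01,  3.06999651e-01,
         2.69491038e+02],
       [-3.70192236e-01, -5.41219256e-01,  7.55009553e-01,
        -8.12372278e+02],
       [ 9.79345384e-03, -8.14979938e-01, -5.79406411e-01,
         7.46488244e+02],
       [ 0.00000000e+00,  0.00000000e+00,  0.00000000e+00,
         1.00000000e+00]])}
top {'vfov': 50.96838308227765, 'cx': 252.618830007232, 'cy': 184.60612501367194, 'k1': -0.04308312297980832, 'extrinsics': array([[-2.50592972e-02, -9.94977530e-01,  9.69110275e-02,
         4.91561932e+02],
       [-9.99680071e-01,  2.52740593e-02,  9.88959515e-04,
        -2.43956872e+01],
       [-3.43332756e-03, -9.68552402e-02, -9.95292557e-01,
         1.30556779e+03],
       [ 0.00000000e+00,  0.00000000e+00,  0.00000000e+00,
         1.00000000e+00]])}
{'clock': 0.1, 'qpos': array([-67.24546358,  19.06736378,  -3.70770334,  83.70058457,
         1.23763189,  77.34279473,  -5.06863805]), 'dq': array([ 0.02187953, -0.02908171, -0.02749792, -0.17525993, -0.00509875,
        0.0657197 , -0.07261971]), 'effort': array([ 7.35886679e-04, -6.26740980e+01,  4.86903358e-02, -3.92432714e+01,
        1.62081560e-02,  6.92201313e-03, -1.29629291e-05]), 'eef_pos': array([254.5558963 , 570.42492532, 210.41139489]), 'eef_rot': array([-1.79929170e+02,  3.00847637e-03,  1.55954352e+02]), 'force': array([-0.17273012,  0.31825677,  0.08955788]), 'ft_torque': array([-0.00551642,  0.04599858, -0.02592612]), 'grasp_force': 0.0, 'grip_width': 85.56072672933547} 18.700000000000003
```

View pics/side0.png

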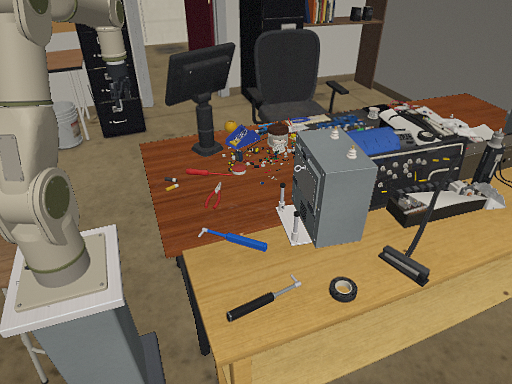

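View pics/top0.png

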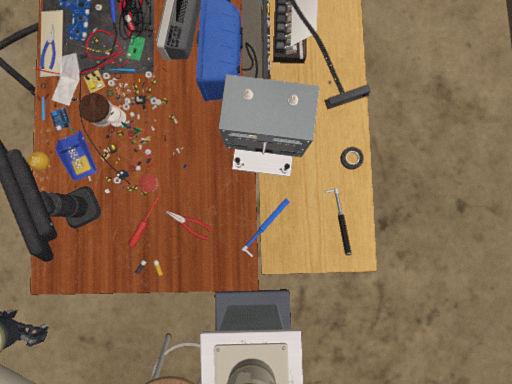

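Side view: the black-handled stick lies at (228–300, 318–280) and a blue look-alike at (200–268, 230–248). In the top view the black one is at (335,190)–(348,254) and the blue one at (245,252)–(288,200). The task names the black handle, so the black stick is the one meant. I'll confirm that in enlarged crops.

```bash
python3 - <<'E'
import cv2,numpy as np
t=cv2.imread("pics/top0.png");s=cv2.imread("pics/side0.png")
def c(im,x,y,w,h,k):return cv2.resize(im[y:y+h,x:x+w],None,fx=k,fy=k,interpolation=cv2.INTER_CUBIC)
# top: stick 315..360,180..260 x5 ; box 
a=c(t,315,180,50,80,7.5);b=c(t,215,70,106,150,4)
m=np.zeros((600,800,3),np.uint8);m[:,:375]=a;m[:,376:800]=b;cv2.imwrite("pics/topcrop.png",m)
cv2.imwrite("pics/sidecrop.png",np.vstack([c(s,220,265,88,60,5)[:, :440],c(s,275,125,88,60,5)]))
cv2.imwrite("pics/sidecrop.png",c(s,215,125,160,200,3)) if 0 else None
a=c(s,222,270,80,55,5);b=c(s,270,125,80,120,5);m=np.zeros((600,800,3),np.uint8);m[:275,:400]=a;m[:,400:]=b;cv2.imwrite("pics/sidecrop.png",m)
E
```

```text
(no output)
```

View pics/topcrop.png

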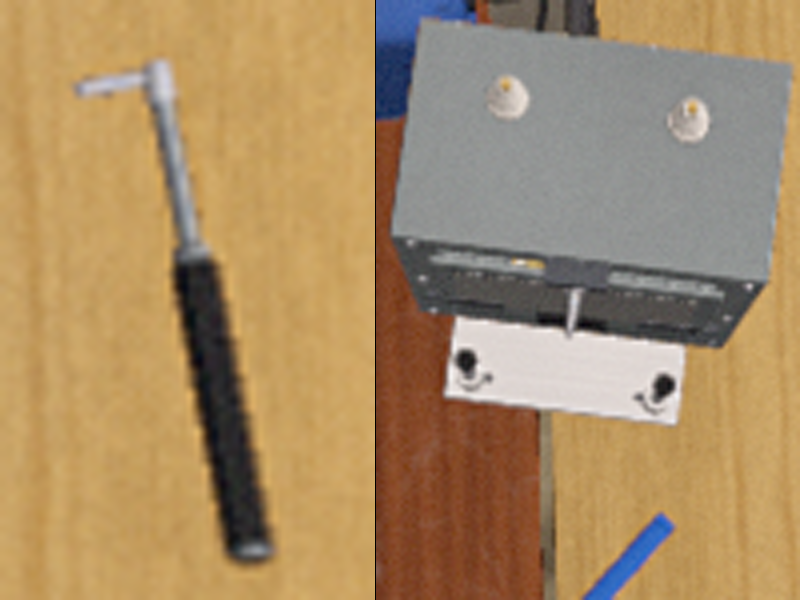

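View pics/sidecrop.png

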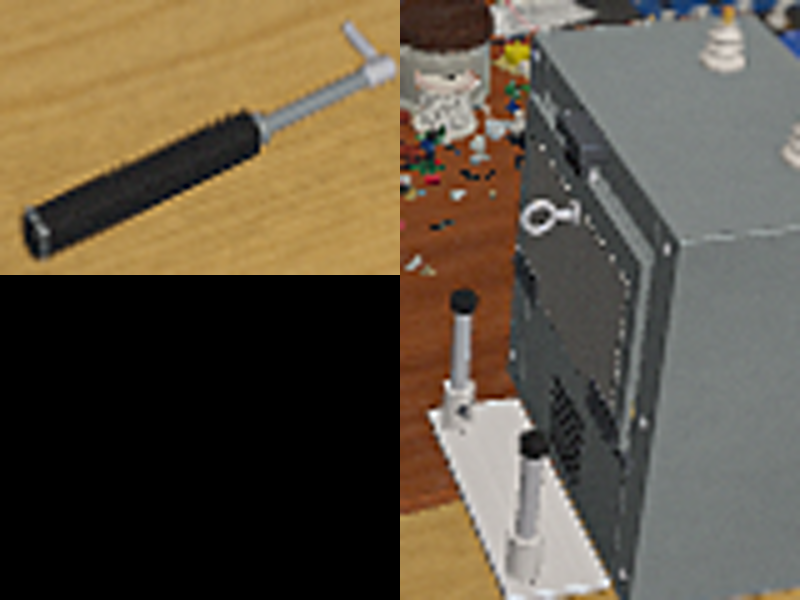

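```bash
cat > h.py <<'E'
import numpy as np
from cell import env
from scipy.optimize import least_squares
M={n:env.camera_model(n) for n in("side","top")}
def proj(n,P):
    m=M[n];E=m["extrinsics"];p=(np.atleast_2d(P)-E[:3,3])@E[:3,:3]
    s=p[:,:2]/p[:,2:];s=s*(1+m["k1"]*(s**2).sum(1,keepdims=True))
    return s*192/np.tan(np.radians(m["vfov"]/2))+[m["cx"],m["cy"]]
def pose(q,P,z=0):
    c,s=np.cos(q[2]),np.sin(q[2]);P=np.array(P,float)
    return np.c_[q[0]+c*P[:,0]-s*P[:,1],q[1]+s*P[:,0]+c*P[:,1],P[:,2]]
def tri(uvs):
    f=lambda p:np.concatenate([proj(n,p)[0]-uv for n,uv in uvs]);r=least_squares(f,[550,-50,100]);return r.x,r.fun
def uv(cx,cy,x0,y0,k):return [x0+(cx+.5)/k-.5,y0+(cy+.5)/k-.5]
def st():
    o=env.observe();return {k:np.round(o[k],2) for k in("clock","eef_pos","eef_rot","qpos","force","ft_torque","grip_width","grasp_force")}
E
cat > fit.py <<'E'
from h import *
T=lambda x,y:uv(x,y,315,180,7.5)
B=lambda x,y:uv(x-376,y,215,70,4)
S=lambda x,y:uv(x,y,222,270,5)
C=lambda x,y:uv(x-400,y,270,125,5)
def fit(obs,q0):
    def f(q):return np.concatenate([proj(n,pose(q,[P]))[0]-u for n,P,u in obs])
    r=least_squares(f,q0,loss="soft_l1");print(np.round(r.x,4),np.degrees(r.x[2]));print(np.round(f(r.x).reshape(-1,2),2).tolist());return r.x
print("stick")
fit([("top",(125,36,12),T(78,89)),("top",(125,0,12),T(158,79)),("top",(45,0,24),T(195,256)),("top",(-85,0,12),T(250,556)),
 ("side",(125,36,12),S(347,25)),("side",(125,0,12),S(379,70)),("side",(-85,0,12),S(37,233))],[450,-250,0.1])
print("box")
fit([("top",(0,125,272),B(393,237)),("top",(0,-125,272),B(770,283)),("top",(150,125,272),B(421,20)),("top",(150,-125,272),B(790,65)),
 ("side",(0,-125,272),C(680,245)),("side",(0,125,272),C(533,30)),("side",(-31,0,215),C(539,217))],[700,-50,0])
print(tri([("side",C(539,217)),("top",B(571,321))]))
print("resttops",tri([("side",C(463,300)),("top",B(466,362))]),tri([("side",C(534,442)),("top",B(663,386))]))
E
python3 fit.py
```

```text
stick
[ 471.7073 -307.238   -31.2675] -1791.493890100643
[[-0.8, -0.14], [-0.53, -0.73], [0.09, 0.04], [-0.26, 0.42], [0.2, 0.06], [1.42, 0.09], [-1.42, 1.56]]
box
[ 7.219996e+02 -6.023970e+01 -1.508000e-01] -8.639176111088881
[[-0.8, 0.08], [-0.07, 0.32], [-0.19, -0.51], [1.07, -0.38], [0.18, -0.15], [-0.58, 0.47], [-0.06, 0.49]]
(array([692.16163215, -55.04600847, 216.24967545]), array([ 0.13284618, -0.01710458, -0.04561782,  0.11834028]))
resttops (array([683.0881562 ,  21.25687431, 111.1292583 ]), array([-0.12353309,  0.01352026,  0.03840083, -0.10891329])) (array([ 661.09948956, -125.69836242,  111.09984837]), array([-0.08263736,  0.0098995 ,  0.03015297, -0.0807665 ]))
```

Confirmed: the black-handled stick in the crop has its grip at about (472, -307), yaw 8.5°. The eye is at about (692, -55, 215) and the box yaw is -8.6°. I'm moving to above the stick, away from the monitor first.

Request:
send_rows(plan=[[-0.044,-0.044,0,0,0],[-0.044,-0.044,0,0,0],[-0.044,-0.044,0,0,0],[-0.044,-0.044,0,0,0],[-0.044,-0.044,0,0,0],[-0.044,-0.044,0,0,0],[-0.044,-0.044,0,0,0],[-0.044,-0.044,0,0,0],[0,0,0,0.028,0],[0,0,0,0.028,0]])

```text
clock: 1.35
eef_pos: [397.1, 198.2, 211.0]
eef_rot: [-180.0, -0.0, 135.4]
force: [0.6, 0.7, 0.1]
grip_width: 85.3
grasp_force: 0.0
```

Request:
send_rows(plan=[[-0.0507,-0.0387,0,0,0],[-0.0507,-0.0387,0,0,0],[-0.0507,-0.0387,0,0,0],[-0.0507,-0.0387,0,0,0],[-0.0507,-0.0387,0,0,0],[-0.0507,-0.0387,0,0,0],[-0.0507,-0.0387,0,0,0],[-0.0507,-0.0387,0,0,0],[-0.0507,-0.0387,0,0,0],[-0.0507,-0.0387,0,0,0]])

```text
clock: 2.6
eef_pos: [472.1, -307.2, 211.0]
eef_rot: [180.0, 0.0, 135.8]
force: [0.8, 1.3, -0.1]
grip_width: 85.4
grasp_force: 0.0
```

Request:
send_rows(plan=[[0,0,0,0.028,0],[0,0,0,0.028,0],[0,0,0,0.028,0],[0,0,0,0.028,0],[0,0,0,0.028,0],[0,0,0,0.028,0],[0,0,0,0.028,0],[0,0,0,0.028,0],[0,0,0,0.028,0],[0,0,0,0.028,0]])

```text
clock: 3.85
eef_pos: [471.8, -305.7, 210.8]
eef_rot: [-180.0, 0.0, 34.7]
force: [0.7, -0.3, -0.5]
grip_width: 85.5
grasp_force: 0.0
```

Request:
send_rows(plan=[[0,0,0.03,0.028,0],[0,0,0.03,0.028,0],[0,0,0.03,0.014,0],[0,0,0,0,0],[0,0,0,0,0]])

```text
clock: 4.47
eef_pos: [472.1, -306.2, 139.9]
eef_rot: [180.0, -0.0, 9.9]
force: [-0.0, -0.2, 0.0]
grip_width: 85.2
grasp_force: 0.0
```

```bash
python3 -c "
from h import *
import cv2
print(st())
cv2.imwrite('pics/s1.png',env.grab_frame('side')[:,:,::-1])"
```

```text
{'clock': np.float64(4.47), 'eef_pos': array([ 472.1 , -306.23,  139.86]), 'eef_rot': array([ 1.7998e+02, -2.0000e-02,  9.9000e+00]), 'qpos': array([-25.29,  27.1 ,  68.76, 101.24, -26.79,  70.37, -29.36]), 'force': array([-0.03, -0.24,  0.03]), 'ft_torque': array([ 0.  ,  0.02, -0.01]), 'grip_width': np.float64(85.23), 'grasp_force': np.float64(0.0)}
```

Request:
send_rows(plan=[[0,0.001,0.04,0.004,0],[0,0,0.04,0,0],[0,0,0.04,0,0],[0,0,0.03,0,0],[0,0,0.011,0,0],[0,0,0.01,0,0],[0,0,0,0,0]])

```text
clock: 5.4
eef_pos: [472.4, -306.8, 2.7]
eef_rot: [180.0, -0.0, 8.4]
force: [-0.8, -0.1, -0.1]
grip_width: 85.1
grasp_force: 0.0
```

```bash
python3 -c "
from h import *
import cv2
print(st())
s=env.grab_frame('side')[:,:,::-1];t=env.grab_frame('top')[:,:,::-1]
r=lambda a,x,y:cv2.resize(a[y:y+100,x:x+100],(400,400),interpolation=cv2.INTER_CUBIC)
cv2.imwrite('pics/g1.png',np.hstack([r(s,200,240),r(t,300,160)]))"
```

```text
{'clock': np.float64(5.4), 'eef_pos': array([ 472.36, -306.78,    2.67]), 'eef_rot': array([ 1.7999e+02, -3.0000e-02,  8.3700e+00]), 'qpos': array([-17.08,  36.6 ,  58.26, 107.39, -37.05,  57.35, -24.18]), 'force': array([-0.81, -0.11, -0.07]), 'ft_torque': array([-0.02,  0.04, -0.01]), 'grip_width': np.float64(85.06), 'grasp_force': np.float64(0.0)}
```

View pics/g1.png

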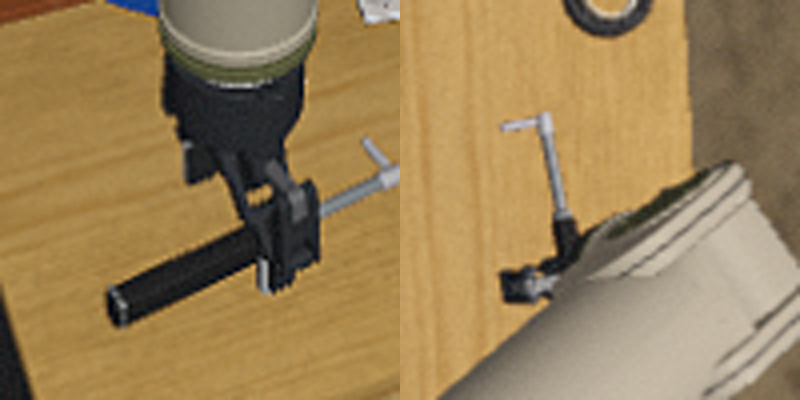

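The fingers straddle the black handle. In the side crop they sit at about (280,245) with the handle between them. I'll close and lift a little.

Request:
send_rows(plan=[[0,0,0,0,120],[0,0,0,0,255],[0,0,0,0,255],[0,0,0,0,255],[0,0,0,0,255],[0,0,0,0,255],[0,0,0,0,255],[0,0,0,0,255]])

```text
clock: 6.5
eef_pos: [472.1, -306.3, 2.6]
eef_rot: [-179.9, -0.0, 8.4]
force: [-2.4, 4.1, 7.9]
grip_width: 14.3
grasp_force: 58.6
```

Request:
send_rows(plan=[[0,0,-0.01,0,255],[0,0,-0.03,0,255],[0,0,-0.06,0,255],[0,0,-0.06,0,255],[0,0,-0.06,0,255],[0,0,-0.03,0,255],[0,0,0,0,255]])

```text
clock: 7.38
eef_pos: [472.7, -307.3, 203.7]
eef_rot: [179.9, -0.2, 8.3]
force: [0.5, -0.6, -2.3]
grip_width: 14.2
grasp_force: 58.7
```

```bash
python3 -c "
from h import *
print(st())"
```

```text
{'clock': np.float64(7.38), 'eef_pos': array([ 472.65, -307.27,  203.75]), 'eef_rot': array([ 1.7994e+02, -1.5000e-01,  8.3400e+00]), 'qpos': array([-28.01,  23.57,  72.21,  96.62, -23.11,  76.74, -33.43]), 'force': array([ 0.48, -0.61, -2.32]), 'ft_torque': array([-0.  , -0.  , -0.04]), 'grip_width': np.float64(14.25), 'grasp_force': np.float64(58.74)}
```

Request:
send_rows(plan=[[0.016,-0.043,0,0,255],[0.016,-0.043,0,0,255],[0.016,-0.043,0,0,255],[0.016,-0.043,0,0,255],[0.016,-0.043,0,0,255],[0.016,-0.043,0,0,255],[0,0,0,0.016,255],[0,0,0,0.016,255],[0,0,0,0.015,255],[0,0,0,0,255]])

```text
clock: 8.62
eef_pos: [517.4, -91.2, 201.2]
eef_rot: [180.0, 0.1, -8.5]
force: [-0.4, -0.1, -0.8]
grip_width: 14.2
grasp_force: 58.8
```

```bash
python3 -c "
from h import *
import cv2
print(st())
o=env.observe();e=o['eef_pos'];a=np.radians(o['eef_rot'][2])
P=pose([e[0],e[1],a],[(125,20,e[2]+9.4),(125,36,e[2]+9.4),(125,0,e[2]+9.4)])
s=env.grab_frame('side')[:,:,::-1];t=env.grab_frame('top')[:,:,::-1]
cv2.imwrite('pics/s2.png',s);cv2.imwrite('pics/t2.png',t)
print(P,proj('side',P),proj('top',P))
cv2.imwrite('pics/p2.png',np.hstack([cv2.resize(a[y:y+75,x:x+50],(400,600),interpolation=cv2.INTER_CUBIC) for a,x,y in((s,265,130),(t,240,130))]))"
```

```text
{'clock': np.float64(8.62), 'eef_pos': array([517.41, -91.22, 201.19]), 'eef_rot': array([ 1.7998e+02,  9.0000e-02, -8.5400e+00]), 'qpos': array([-58.78,  15.25,  74.71, 102.12, -15.24,  74.4 , -78.92]), 'force': array([-0.38, -0.13, -0.76]), 'ft_torque': array([ 0.01, -0.03, -0.04]), 'grip_width': np.float64(14.15), 'grasp_force': np.float64(58.83)}
[[ 643.99174205  -90.01037375  210.58588121]
 [ 646.36869761  -74.18791875  210.58588121]
 [ 641.02054761 -109.78844251  210.58588121]] [[287.5694125  179.11268127]
 [285.92953572 176.05287307]
 [289.67987401 183.05177863]] [[276.51324639 167.3715747 ]
 [270.721293   166.65801989]
 [283.75507852 168.2642654 ]]
```

View pics/p2.png

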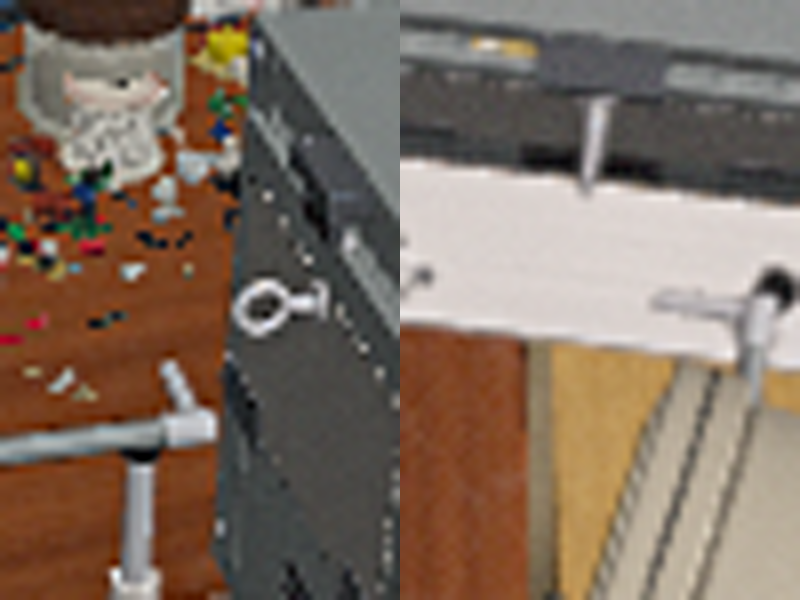

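```bash
python3 -c "
from h import *
a=np.linspace(0,2*np.pi,60)
R=11.5
def ring(e):return pose([e[0],e[1],np.radians(-8.64)],np.c_[R*np.cos(a),0*a,e[2]+R*np.sin(a)])
u=lambda x,y:np.array(uv(x,y,265,130,8))
v=lambda x,y:np.array(uv(x-400,y,240,130,8))
def f(e):
  s=proj('side',ring(e));t=proj('top',ring(e))
  lo=u(233,280);hi=u(292,333)
  return np.r_[s[:,0].min()-lo[0],s[:,0].max()-hi[0],s[:,1].min()-lo[1],s[:,1].max()-hi[1],t[:,1].max()-v(586,191)[1],t[:,0].mean()-v(591,165)[0]]
r=least_squares(f,[691,-55,215],diff_step=1e-4);print(r.x,r.fun,f([691.35,-55.6,215]))
print(tri([('side',u(172,378)),('top',v(672,300))]))
"
```

```text
[692.74732158 -54.76526282 216.370412  ] [ 0.19123729  0.38915632 -0.12597119  0.06209465  0.51345533 -0.20670021] [-0.14559629  0.05589892  0.51141132  0.69369981  1.0943933   0.10025324]
(array([644.01141981, -81.54298989, 213.16818609]), array([ 0.26820787, -0.03088035, -0.08993915,  0.24807315]))
```

Request:
send_rows(plan=[[0.014,-0.003,0,0,255],[0.014,-0.003,0,0,255],[0.014,-0.002,0,0,255],[0.01,0,0,0,255],[0,0,0,0,255],[0,0,0,0,255]])

```text
clock: 9.48
eef_pos: [559.8, -91.5, 202.2]
eef_rot: [-180.0, 0.0, -8.6]
force: [-0.3, -0.2, -1.4]
grip_width: 14.0
grasp_force: 58.9
```

```bash
python3 -c "
from h import *
print(st())"
```

```text
{'clock': np.float64(9.48), 'eef_pos': array([559.79, -91.45, 202.21]), 'eef_rot': array([-1.80e+02,  2.00e-02, -8.58e+00]), 'qpos': array([-49.31,  22.49,  68.59,  96.02, -21.49,  76.38, -75.58]), 'force': array([-0.31, -0.19, -1.44]), 'ft_torque': array([-0.03, -0.04, -0.01]), 'grip_width': np.float64(14.04), 'grasp_force': np.float64(58.86)}
```

Request:
send_rows(plan=[[0.001,0,-0.003,0,255],[0,0,-0.002,0,255],[0,0,0,0,255],[0,0,0,0,255]])

```text
clock: 9.98
eef_pos: [560.9, -91.2, 206.3]
eef_rot: [-180.0, 0.0, -8.6]
force: [-0.3, 0.2, -1.1]
grip_width: 14.1
grasp_force: 58.9
```

```bash
python3 -c "
from h import *
import cv2
print(st())
o=env.observe();e=o['eef_pos'];a=np.radians(o['eef_rot'][2])
P=pose([e[0],e[1],a],[(125,20,e[2]+9.4),(125,36,e[2]+9.4),(125,0,e[2]+9.4)])
s=env.grab_frame('side')[:,:,::-1];t=env.grab_frame('top')[:,:,::-1]
print(P,proj('side',P),proj('top',P))
cv2.imwrite('pics/p3.png',np.hstack([cv2.resize(a[y:y+48,x:x+32],(400,600),interpolation=cv2.INTER_CUBIC) for a,x,y in((s,282,150),(t,250,130))]))"
```

```text
{'clock': np.float64(9.98), 'eef_pos': array([560.94, -91.25, 206.28]), 'eef_rot': array([-179.99,    0.  ,   -8.56]), 'qpos': array([-49.28,  22.44,  68.64,  95.55, -21.42,  76.84, -75.67]), 'force': array([-0.28,  0.25, -1.08]), 'ft_torque': array([-0.02, -0.  , -0.07]), 'grip_width': np.float64(14.06), 'grasp_force': np.float64(58.86)}
[[ 687.52083203  -90.0838099   215.68018685]
 [ 689.903627    -74.26223323  215.68018685]
 [ 684.54233831 -109.86078072  215.68018685]] [[301.63850196 174.58351442]
 [299.83984876 171.61467072]
 [303.95225509 178.40425574]] [[276.14912287 151.38070849]
 [270.35410685 150.66752166]
 [283.3949196  152.27336346]]
```

View pics/p3.png

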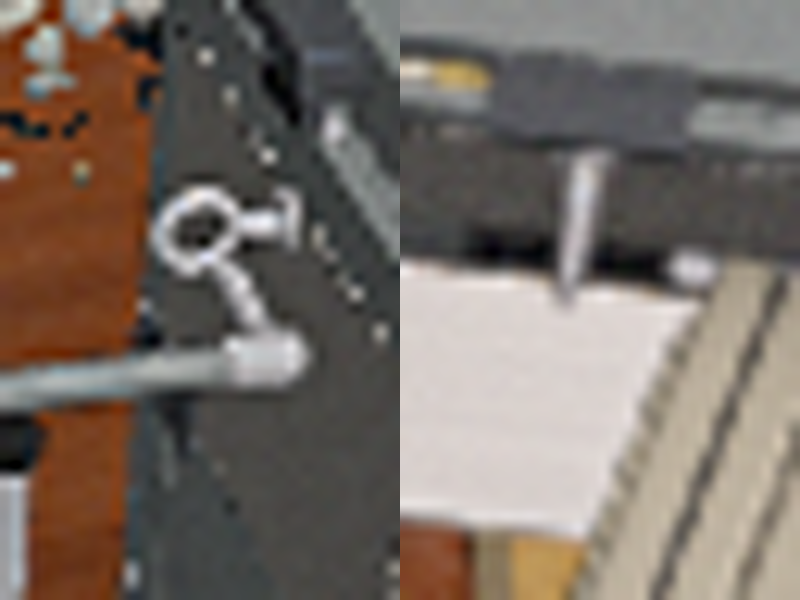

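Request:
send_rows(plan=[[0,-0.006,0,0,255],[0,-0.006,0,0,255],[0,-0.005,0,0,255],[0,-0.003,0,0,255],[0,-0.003,0,0,255],[0,-0.003,0,0,255],[0,0,0,0,255]])

```text
clock: 10.95
eef_pos: [564.1, -70.5, 206.3]
eef_rot: [-180.0, -0.0, -8.6]
force: [-0.2, 0.5, -1.4]
grip_width: 14.1
grasp_force: 58.9
```

Request:
send_rows(plan=[[0,-0.004,0,0,255],[0,-0.004,0,0,255],[0,-0.004,0,0,255],[0,-0.004,0,0,255],[0,-0.002,0,0,255],[0,0,0,0,255],[0,0,0,0,255]])

```text
clock: 11.82
eef_pos: [566.2, -56.7, 206.3]
eef_rot: [-180.0, -0.0, -8.6]
force: [-0.4, -0.3, -1.1]
grip_width: 14.2
grasp_force: 58.9
```

```bash
python3 -c "
from h import *
import cv2
print(st())
s=env.grab_frame('side')[:,:,::-1];t=env.grab_frame('top')[:,:,::-1]
cv2.imwrite('pics/p4.png',np.hstack([cv2.resize(a[y:y+48,x:x+32],(400,600),interpolation=cv2.INTER_CUBIC) for a,x,y in((s,282,150),(t,250,130))]))"
```

```text
{'clock': np.float64(11.82), 'eef_pos': array([566.19, -56.67, 206.31]), 'eef_rot': array([-180.  ,   -0.  ,   -8.58]), 'qpos': array([-52.71,  22.58,  68.63,  95.45, -21.54,  76.88, -79.13]), 'force': array([-0.44, -0.27, -1.13]), 'ft_torque': array([-0.03,  0.02,  0.02]), 'grip_width': np.float64(14.19), 'grasp_force': np.float64(58.86)}
```

View pics/p4.png

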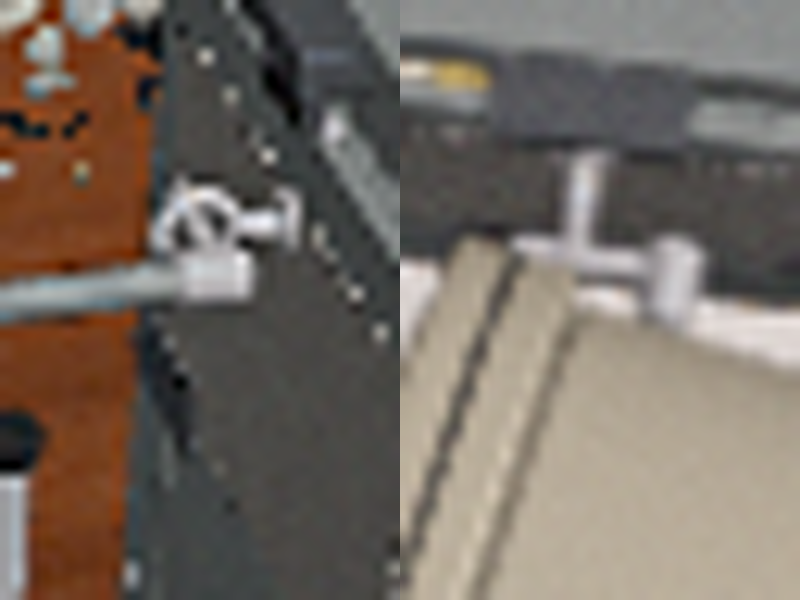

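```bash
python3 -c "
import numpy as np
th=np.r_[np.arange(0,.1,.02),np.arange(.1,1.46,.05)]
x=31-31*np.cos(th)-103*np.sin(th);z=103-103*np.cos(th)+31*np.sin(th)
X=np.round(x/800,4);Z=np.round(z/800,4)
for a,b,c in zip(th[1:],np.diff(X),np.diff(Z)):print(round(a,2),round(b,4),round(c,4))"
```

```text
0.02 -0.0026 0.0008
0.04 -0.0025 0.0009
0.06 -0.0026 0.0009
0.08 -0.0025 0.0009
0.1 -0.0025 0.001
0.15 -0.0061 0.0027
0.2 -0.006 0.0031
0.25 -0.0058 0.0033
0.3 -0.0057 0.0036
0.35 -0.0055 0.0039
0.4 -0.0053 0.0042
0.45 -0.005 0.0044
0.5 -0.0049 0.0046
0.55 -0.0046 0.0049
0.6 -0.0043 0.0052
0.65 -0.0041 0.0053
0.7 -0.0038 0.0055
0.75 -0.0036 0.0058
0.8 -0.0032 0.0058
0.85 -0.003 0.0061
0.9 -0.0026 0.0062
0.95 -0.0023 0.0063
1.0 -0.002 0.0064
1.05 -0.0017 0.0065
1.1 -0.0014 0.0066
1.15 -0.001 0.0066
1.2 -0.0007 0.0067
1.25 -0.0004 0.0067
1.3 0.0 0.0067
1.35 0.0003 0.0068
1.4 0.0007 0.0067
1.45 0.001 0.0066
```

Request:
send_rows(plan=[[-0.0013,0.0,0.0004,0,255],[-0.0013,0,0.0004,0,255],[-0.0013,0,0.0004,0,255],[-0.0012,0,0.0005,0,255],[0,0,0,0,255]])

```text
clock: 12.55
eef_pos: [562.1, -55.8, 204.9]
eef_rot: [-180.0, 0.0, -8.6]
force: [2.4, 1.1, -0.7]
grip_width: 14.1
grasp_force: 58.8
```

Request:
send_rows(plan=[[-0.0013,0,0.0004,0,255],[-0.0013,0,0.0005,0,255],[-0.0013,0,0.0004,0,255],[-0.0012,0,0.0005,0,255],[-0.0013,0,0.0005,0,255],[-0.0012,0,0.0005,0,255],[0,0,0,0,255]])

```text
clock: 13.42
eef_pos: [556.1, -55.0, 202.7]
eef_rot: [-180.0, 0.0, -8.6]
force: [0.7, -0.1, -1.7]
grip_width: 14.2
grasp_force: 58.9
```

Request:
send_rows(plan=[[-0.0031,0,0.0013,0,255],[-0.003,0,0.0014,0,255],[-0.003,0,0.0015,0,255],[-0.003,0,0.0016,0,255],[-0.0029,0,0.0016,0,255],[-0.0029,0,0.0017,0,255],[-0.0029,0,0.0018,0,255],[-0.0028,0,0.0018,0,255],[0,0,0,0,255]])

```text
clock: 14.55
eef_pos: [537.3, -52.1, 192.4]
eef_rot: [-180.0, 0.0, -8.6]
force: [-0.8, 0.1, -1.7]
grip_width: 14.5
grasp_force: 58.9
```

```bash
python3 -c "
from h import *
import cv2
print(st())
s=env.grab_frame('side')[:,:,::-1];t=env.grab_frame('top')[:,:,::-1]
cv2.imwrite('pics/p5.png',np.hstack([cv2.resize(a[y:y+75,x:x+50],(400,600),interpolation=cv2.INTER_CUBIC) for a,x,y in((s,265,135),(t,240,125))]))"
```

```text
{'clock': np.float64(14.55), 'eef_pos': array([537.32, -52.1 , 192.43]), 'eef_rot': array([-1.7998e+02,  1.0000e-02, -8.5700e+00]), 'qpos': array([-58.37,  18.1 ,  71.13, 100.81, -17.84,  73.93, -81.63]), 'force': array([-0.81,  0.07, -1.72]), 'ft_torque': array([ 0.03, -0.05,  0.04]), 'grip_width': np.float64(14.48), 'grasp_force': np.float64(58.85)}
```

View pics/p5.png

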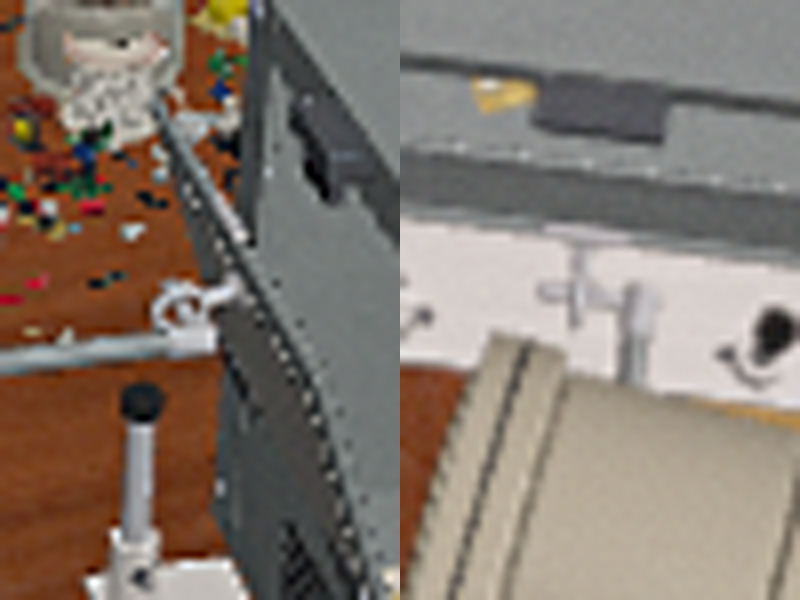

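The hatch is about 0.3 rad open with the prong still in the ring: (180,305) in the side crop, (578,292) in the top crop. I'll carry on along the arc.

Request:
send_rows(plan=[[-0.0028,0,0.0019,0,255],[-0.0027,0,0.002,0,255],[-0.0027,0,0.0021,0,255],[-0.0026,0,0.0021,0,255],[-0.0025,0,0.0022,0,255],[-0.0025,0,0.0022,0,255],[-0.0025,0,0.0023,0,255],[-0.0024,0,0.0023,0,255],[0,0,0,0,255]])

```text
clock: 15.78
eef_pos: [520.9, -49.6, 178.7]
eef_rot: [-180.0, 0.0, -8.6]
force: [-0.5, 0.5, -2.2]
grip_width: 14.0
grasp_force: 58.8
```

```bash
python3 -c "
from h import *
print(st())"
```

```text
{'clock': np.float64(15.78), 'eef_pos': array([520.91, -49.65, 178.71]), 'eef_rot': array([-1.7998e+02,  2.0000e-02, -8.5700e+00]), 'qpos': array([-61.38,  15.39,  72.12, 104.2 , -15.45,  71.62, -83.47]), 'force': array([-0.49,  0.51, -2.21]), 'ft_torque': array([-0.02,  0.16, -0.  ]), 'grip_width': np.float64(14.03), 'grasp_force': np.float64(58.75)}
```

Request:
send_rows(plan=[[-0.0023,0,0.0024,0,255],[-0.0023,0,0.0025,0,255],[-0.0022,0,0.0026,0,255],[-0.0021,0,0.0026,0,255],[-0.0021,0,0.0026,0,255],[-0.002,0,0.0027,0,255],[-0.0019,0,0.0027,0,255],[-0.0019,0,0.0028,0,255],[-0.0018,0,0.0029,0,255],[-0.0018,0,0.0029,0,255]])

```text
clock: 17.02
eef_pos: [504.9, -47.3, 157.3]
eef_rot: [-180.0, 0.0, -8.6]
force: [-1.4, 0.3, -2.6]
grip_width: 14.3
grasp_force: 58.7
```

Request:
send_rows(plan=[[-0.0016,0,0.0029,0,255],[-0.0016,0,0.0029,0,255],[-0.0015,0,0.003,0,255],[-0.0015,0,0.0031,0,255],[-0.0013,0,0.0031,0,255],[-0.0013,0,0.0031,0,255],[-0.0012,0,0.0031,0,255],[-0.0011,0,0.0032,0,255],[-0.001,0,0.0032,0,255],[-0.001,0,0.0032,0,255]])

```text
clock: 18.27
eef_pos: [494.6, -45.7, 132.7]
eef_rot: [-180.0, 0.0, -8.6]
force: [0.1, 0.5, -1.8]
grip_width: 14.0
grasp_force: 58.5
```

```bash
python3 -c "
from h import *
print(st())"
```

```text
{'clock': np.float64(18.27), 'eef_pos': array([494.56, -45.71, 132.66]), 'eef_rot': array([-179.99,    0.  ,   -8.57]), 'qpos': array([-63.95,  13.32,  72.26, 111.12, -13.97,  65.41, -84.81]), 'force': array([ 0.1 ,  0.46, -1.78]), 'ft_torque': array([0.03, 0.27, 0.01]), 'grip_width': np.float64(13.97), 'grasp_force': np.float64(58.53)}
```

Request:
send_rows(plan=[[-0.0009,0,0.0032,0,255],[-0.0008,0,0.0033,0,255],[-0.0007,0,0.0033,0,255],[-0.0007,0,0.0033,0,255],[-0.0005,0,0.0033,0,255],[-0.0005,0,0.0033,0,255],[-0.0004,0,0.0033,0,255],[-0.0003,0,0.0034,0,255],[0,0,0,0,255]])

```text
clock: 19.4
eef_pos: [490.9, -45.1, 111.6]
eef_rot: [180.0, -0.0, -8.6]
force: [1.3, 0.5, -3.5]
grip_width: 14.0
grasp_force: 58.5
```

```bash
python3 -c "
from h import *
import cv2
print(st())
s=env.grab_frame('side')[:,:,::-1];t=env.grab_frame('top')[:,:,::-1]
cv2.imwrite('pics/p6.png',np.hstack([cv2.resize(a[y:y+75,x:x+50],(400,600),interpolation=cv2.INTER_CUBIC) for a,x,y in((s,265,160),(t,240,130))]))"
```

```text
{'clock': np.float64(19.4), 'eef_pos': array([490.91, -45.12, 111.62]), 'eef_rot': array([ 1.80e+02, -1.00e-02, -8.57e+00]), 'qpos': array([-62.34,  14.82,  70.75, 112.93, -15.72,  62.97, -83.48]), 'force': array([ 1.31,  0.49, -3.48]), 'ft_torque': array([ 0.08, -0.08,  0.03]), 'grip_width': np.float64(14.01), 'grasp_force': np.float64(58.51)}
```

View pics/p6.png

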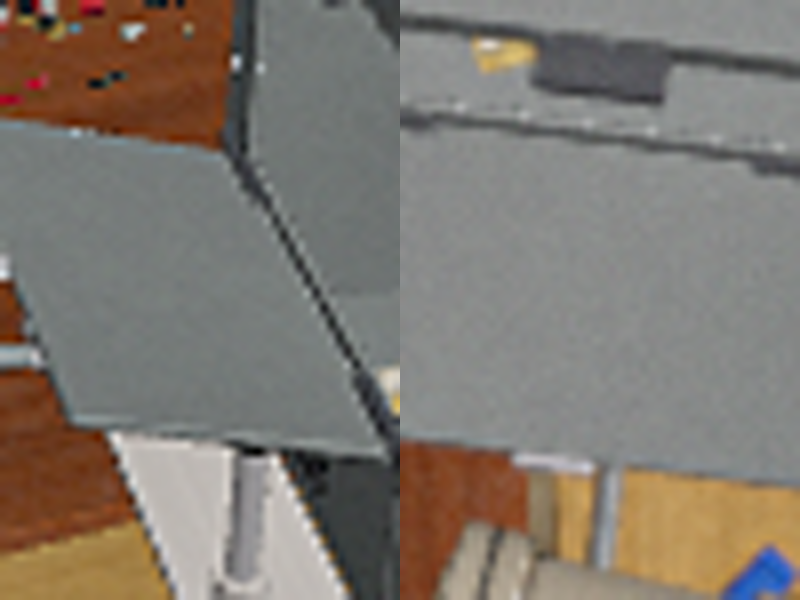

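```bash
python3 -c "
from h import *
for th in np.arange(1.05,1.5,.05):
  f=lambda x,y,z:(x*np.cos(th)-z*np.sin(th),y,112+z*np.cos(th)+x*np.sin(th))
  P=pose([722,-60.24,np.radians(-8.64)],[f(-5,-100,133),f(-31,0,103)])
  print(round(th,2),proj('side',P)[0],P[1],proj('top',pose([722,-60.24,np.radians(-8.64)],[f(-5,0,133)])))
print(uv(72,424,265,160,8),'top edge at x=600:',uv(200,462,240,130,8))
for i in range(4):
  env.grab_frame('side');s=st();print(s['force'],s['ft_torque'],s['eef_pos'])
"
```

```text
1.05 [277.00435188 204.29460127] [618.41965398 -44.50097098 136.35969794] [[259.40591315 183.12121783]]
1.1 [275.86929817 206.18925266] [617.34544122 -44.3377444  131.09297234] [[259.24947301 184.35651467]]
1.15 [274.84720503 208.09778009] [616.53281035 -44.21426517 125.77852426] [[259.10706545 185.47970928]]
1.2 [273.93998423 210.01445032] [615.98379253 -44.13084194 120.42963705] [[258.97889247 186.48923995]]
1.25 [273.14912047 211.93361161] [615.69976002 -44.08768321 115.05968013] [[258.86510182 187.38397612]]
1.3 [272.47567921 213.84971588] [615.68142275 -44.08489686 109.6820756 ] [[258.76578902 188.16320167]]
1.35 [271.9203167  215.75733896] [615.92882655 -44.12248986 104.31026468] [[258.6809997  188.82659649]]
1.4 [271.48329223 217.6511991 ] [616.44135304 -44.20036824  98.95767409] [[258.610732   189.37421656]]
1.45 [271.16448202 219.52617343] [617.21772118 -44.31833734  93.63768252] [[258.55493928 189.80647297]]
[273.5625, 212.5625] top edge at x=600: [264.5625, 187.3125]
[ 1.15 -0.31 -3.03] [ 0.05 -0.07  0.01] [490.94 -45.14 111.81]
[ 1.51  0.41 -3.24] [ 0.02 -0.06  0.05] [490.94 -45.16 111.82]
[ 1.64  0.93 -3.65] [ 0.06 -0.07 -0.01] [490.94 -45.16 111.82]
[ 1.61 -0.29 -1.96] [ 0.04 -0.06  0.09] [490.93 -45.12 111.82]
```

Request:
send_rows(plan=[[-0.0001,0,0.0015,0,255],[-0.0001,0,0.0015,0,255],[0,0,0,0,255],[0,0,0,0,255]])

```text
clock: 20.2
eef_pos: [490.7, -45.1, 109.4]
eef_rot: [-180.0, -0.0, -8.6]
force: [1.3, -0.5, -2.7]
grip_width: 14.1
grasp_force: 58.6
```

```bash
cat > look.py <<'E'
from h import *
import cv2,sys
F=[];Q=[]
for i in range(4):
  s=env.grab_frame('side')[:,:,::-1];o=st();F.append(o['force']);Q.append(o['ft_torque'])
print(np.mean(F,0),np.mean(Q,0),o['eef_pos'],o['qpos'][2])
cv2.imwrite(f'pics/{sys.argv[1]}.png',s)
try:
  a=cv2.imread('pics/last.png');d=cv2.absdiff(a,s)[165:240,215:310];print('diff',d.max(),(d>40).sum())
except Exception as e:print('nolast')
cv2.imwrite('pics/last.png',s)
E
python3 look.py r1
```

```text
[ 1.605   0.35   -2.5275] [ 0.06   -0.1825  0.0325] [490.71 -45.12 109.37] 70.54
nolast[ WARN:0@4.426] global loadsave.cpp:275 findDecoder imread_('pics/last.png'): can't open/read file: check file path/integrity
```

```bash
python3 -c "
import cv2,numpy as np
a=cv2.imread('pics/p6.png')[:,:400];b=cv2.resize(cv2.imread('pics/r1.png')[160:235,265:315],(400,600),interpolation=cv2.INTER_CUBIC)
for n,(y0,y1,x0,x1) in dict(freeedge=(270,415,5,110),side=(390,470,40,380),far=(110,170,0,230),static=(440,600,110,340)).items():
  A,B=[cv2.cvtColor(i[y0:y1,x0:x1],6).astype(np.float32) for i in(a,b)]
  print(n,np.array(cv2.phaseCorrelate(A,B)[0])/8,np.abs(A-B).mean())
"
```

```text
freeedge [0.00743345 0.00899011] 6.416683
side [-0.00019738 -0.00287104] 6.063566
far [ 0.00563789 -0.01232838] 5.107971
static [-0.00034873  0.01328886] 2.3944566
```

Request:
send_rows(plan=[[0.0006,0,-0.0019,0,255],[0.0006,0,-0.0019,0,255],[0,0,0,0,255],[0,0,0,0,255]])

```text
clock: 20.9
eef_pos: [491.5, -45.3, 112.3]
eef_rot: [-180.0, 0.0, -8.6]
force: [-0.1, -0.8, -2.9]
grip_width: 13.7
grasp_force: 58.5
```

```bash
python3 look.py r2
```

```text
[-0.095  0.24  -2.835] [-0.0025  0.23    0.035 ] [491.5  -45.26 112.31] 70.65
diff 161 309
```

```bash
cat > sh.py <<'E'
import cv2,numpy as np,sys
a,b=[cv2.resize(cv2.imread(f'pics/{n}.png')[160:235,265:315],(400,600),interpolation=cv2.INTER_CUBIC) for n in sys.argv[1:3]]
for n,(y0,y1,x0,x1) in dict(freeedge=(270,415,5,110),side=(390,470,40,200),far=(110,170,0,230),static=(440,600,110,340)).items():
  A,B=[cv2.cvtColor(i[y0:y1,x0:x1],6).astype(np.float32) for i in(a,b)]
  print(n,np.array(cv2.phaseCorrelate(A,B)[0])/8,np.abs(A-B).mean())
E
python3 sh.py r1 r2
```

```text
freeedge [ 0.00117946 -0.00258376] 2.3704433
side [0.001972   0.00423516] 1.32125
far [0.0021071  0.00852875] 1.3655797
static [-0.00287537  0.00224956] 1.0682065
```

```bash
cat > edge.py <<'E'
import cv2,numpy as np,sys
from scipy.ndimage import map_coordinates
for n in sys.argv[1:]:
  if n=='p6':
    g=cv2.cvtColor(cv2.imread('pics/p6.png')[:,:400],6).astype(float);T=lambda x,y:((x-265+.5)*8-.5,(y-160+.5)*8-.5)
  else:
    g=cv2.cvtColor(cv2.imread(f'pics/{n}.png'),6).astype(float);T=lambda x,y:(x,y)
  # far edge (row profile vs table, x=268..290) and free edge (column profile rows 196..206)
  out=[]
  for x in (268,272,276,280,284,288):
    y=np.arange(170,186,.1);X,Y=T(x+0*y,y);p=map_coordinates(g,[Y,X],order=1);d=np.abs(np.gradient(np.convolve(p,np.ones(8)/8,'same')))[10:-10];i=d.argmax();out.append(y[10+i])
  o2=[]
  for yy in (198,201,204,207):
    x=np.arange(265.2,276,.1);X,Y=T(x,yy+0*x);p=map_coordinates(g,[Y,X],order=1);d=np.abs(np.gradient(np.convolve(p,np.ones(8)/8,'same')))[10:-10];i=d.argmax();o2.append(x[10+i])
  print(n,np.round(out,1),np.round(o2,1))
E
python3 edge.py p6 r1 r2
```

```text
p6 [174.6 175.5 175.5 176.5 177.5 177.6] [267.7 267.5 269.5 271.6]
r1 [175.6 175.6 176.6 176.6 177.6 177.6] [267.5 267.5 268.5 270.5]
r2 [175.6 175.6 176.6 176.6 177.6 177.6] [267.5 267.5 268.5 270.5]
```

Request:
send_rows(plan=[[0,0,0.0017,0,255],[0,0,0,0,255],[0,0,0,0,255]])

```text
clock: 21.48
eef_pos: [491.6, -45.3, 111.0]
eef_rot: [-180.0, 0.0, -8.6]
force: [-0.4, 0.6, -2.9]
grip_width: 13.8
grasp_force: 58.9
```

```bash
python3 look.py r3; python3 edge.py r3;python3 sh.py r2 r3
```

```text
[-0.515  0.375 -2.82 ] [0.065 0.205 0.035] [491.62 -45.26 111.02] 70.51
diff 107 111
r3 [175.6 175.6 176.6 176.6 177.6 177.6] [267.5 267.5 268.5 270.5]
freeedge [ 0.00033945 -0.00277368] 1.9933004
side [-0.00246154 -0.00428675] 1.3705468
far [ 0.00078386 -0.00062144] 1.3618841
static [0.0011128  0.00094412] 1.0680163
```

Request:
send_rows(plan=[[0,0,0.0015,0,255],[0,0,0.001,0,255],[0,0,0,0,255],[0,0,0,0,255]])

```text
clock: 22.18
eef_pos: [491.6, -45.3, 109.0]
eef_rot: [180.0, -0.0, -8.6]
force: [-0.1, 0.5, -2.8]
grip_width: 14.3
grasp_force: 59.0
```

```bash
python3 look.py r4; python3 edge.py r4;python3 sh.py r3 r4; python3 - <<'E'
import cv2,numpy as np
I=[cv2.imread(f'pics/r{i}.png').astype(int) for i in(1,2,3,4)]
for a,b in((0,1),(1,2),(2,3)):
  d=np.abs(I[a]-I[b]).max(2);d[d<25]=0
  ys,xs=np.nonzero(d[150:250,200:330]);print(len(ys),[(x+200,y+150) for x,y in zip(xs,ys)][:40:2])
E
```

```text
[-0.1575  0.12   -2.6   ] [0.0425 0.2375 0.0025] [491.61 -45.3  109.03] 70.3
diff 149 311
r4 [175.6 175.6 176.6 176.6 177.6 177.6] [266.5 268.5 268.5 270.5]
freeedge [-0.00168833  0.01546024] 6.593169
side [-0.01939543  0.01827292] 6.653047
far [-0.00506914 -0.00512535] 4.5400724
static [0.00391515 0.00454974] 2.5094295
469 [(np.int64(213), np.int64(150)), (np.int64(222), np.int64(150)), (np.int64(224), np.int64(150)), (np.int64(226), np.int64(150)), (np.int64(228), np.int64(150)), (np.int64(230), np.int64(150)), (np.int64(232), np.int64(150)), (np.int64(234), np.int64(150)), (np.int64(218), np.int64(151)), (np.int64(226), np.int64(151)), (np.int64(242), np.int64(151)), (np.int64(216), np.int64(152)), (np.int64(232), np.int64(152)), (np.int64(239), np.int64(152)), (np.int64(217), np.int64(153)), (np.int64(219), np.int64(153)), (np.int64(229), np.int64(153)), (np.int64(236), np.int64(153)), (np.int64(238), np.int64(153)), (np.int64(217), np.int64(154))]
205 [(np.int64(220), np.int64(150)), (np.int64(230), np.int64(152)), (np.int64(239), np.int64(152)), (np.int64(241), np.int64(152)), 
[... 456 characters left out ...]
4(235), np.int64(156)), (np.int64(237), np.int64(156))]
442 [(np.int64(216), np.int64(150)), (np.int64(223), np.int64(150)), (np.int64(225), np.int64(150)), (np.int64(227), np.int64(150)), (np.int64(229), np.int64(150)), (np.int64(231), np.int64(150)), (np.int64(233), np.int64(150)), (np.int64(235), np.int64(150)), (np.int64(214), np.int64(151)), (np.int64(231), np.int64(152)), (np.int64(240), np.int64(152)), (np.int64(218), np.int64(153)), (np.int64(237), np.int64(153)), (np.int64(239), np.int64(153)), (np.int64(218), np.int64(154)), (np.int64(221), np.int64(154)), (np.int64(223), np.int64(154)), (np.int64(225), np.int64(154)), (np.int64(233), np.int64(154)), (np.int64(235), np.int64(154))]
```

Request:
send_rows(plan=[[0,0,0.0016,0,255],[0,0,0.0016,0,255],[0,0,0.0016,0,255],[0,0,0,0,255],[0,0,0,0,255]])

```text
clock: 23.0
eef_pos: [491.6, -45.3, 105.2]
eef_rot: [-180.0, -0.0, -8.6]
force: [-0.0, 0.0, -2.6]
grip_width: 13.6
grasp_force: 59.0
```

```bash
python3 look.py r5; python3 edge.py r5;python3 sh.py r4 r5
```

```text
[ 0.0775 -0.13   -2.9125] [-0.0025  0.155   0.02  ] [491.64 -45.27 105.19] 69.89
diff 205 688
r5 [175.6 176.6 177.6 177.6 177.6 178.6] [266.5 267.5 268.5 268.5]
freeedge [0.0005485  0.01304557] 8.937799
side [0.00161451 0.0046914 ] 12.921562
far [0.00627729 0.00741692] 7.3724637
static [-0.01085097 -0.00146414] 4.8578534
```

Still following the prong (the edges keep moving, so the hatch is still hanging on it). Lowering on.

Request:
send_rows(plan=[[0,0,0.0016,0,255],[0,0,0.0016,0,255],[0.0001,0,0.0016,0,255],[0,0,0,0,255],[0,0,0,0,255]])

```text
clock: 23.82
eef_pos: [491.7, -45.3, 101.3]
eef_rot: [-180.0, 0.0, -8.6]
force: [0.4, -0.2, -1.1]
grip_width: 14.1
grasp_force: 59.5
```

```bash
python3 look.py r6; python3 edge.py r6;python3 sh.py r5 r6
```

```text
[-0.61   -0.1275 -1.9225] [-0.0025  0.2125  0.0225] [491.7  -45.3  101.34] 69.47
diff 177 464
r6 [175.6 176.6 177.6 177.6 178.6 178.6] [266.2 266.5 268.5 268.5]
freeedge [-0.00016319  0.01457917] 4.0186534
side [ 0.00527572 -0.02260854] 6.128828
far [0.00024839 0.00149663] 5.533768
static [-0.00017657  0.00029116] 2.7428803
```

Request:
send_rows(plan=[[0.0001,0,0.0013,0,255],[0.0001,0,0.0013,0,255],[0,0,0,0,255],[0,0,0,0,255]])

```text
clock: 24.52
eef_pos: [491.9, -45.3, 99.3]
eef_rot: [-180.0, -0.0, -8.6]
force: [0.4, 0.3, -2.4]
grip_width: 13.7
grasp_force: 59.8
```

```bash
python3 look.py r7; python3 edge.py r7;python3 sh.py r6 r7
```

```text
[-0.18    0.5025 -1.81  ] [0.0075 0.1075 0.0075] [491.89 -45.28  99.27] 69.22
diff 114 163
r7 [175.6 176.6 177.6 177.6 177.6 178.6] [266.2 266.5 268.5 268.5]
freeedge [-0.00064779 -0.00019985] 1.7070608
side [0.00697724 0.00294206] 1.8428906
far [-0.00108962 -0.0023651 ] 1.7128985
static [-0.00076722 -0.00399936] 1.3228532
```

Request:
send_rows(plan=[[0.0001,0,0.0013,0,255],[0.0001,0,0.0013,0,255],[0,0,0,0,255],[0,0,0,0,255]])

```text
clock: 25.22
eef_pos: [492.0, -45.3, 97.2]
eef_rot: [-180.0, -0.0, -8.6]
force: [-0.7, 0.2, -1.0]
grip_width: 14.2
grasp_force: 60.0
```

```bash
python3 look.py r8; python3 edge.py r8;python3 sh.py r7 r8
```

```text
[-2.55871713e-17 -2.87500000e-01 -1.60750000e+00] [ 5.00000000e-03  6.00000000e-02 -4.33680869e-19] [492.02 -45.32  97.18] 68.97
diff 121 190
r8 [175.6 176.6 177.6 177.6 177.6 178.6] [266.2 266.5 268.5 268.5]
freeedge [-0.00207878  0.00231843] 1.8769786
side [-0.00151959 -0.01179961] 1.64375
far [0.0017505  0.00675654] 2.3002899
static [-0.00077485  0.00347106] 1.2687771
```

The hatch no longer moves while the prong is lowered, and the load has fallen to about zero, so it lies on its rests. Now I'll draw the prong out to the right.

Request:
send_rows(plan=[[0,0.005,0,0,255],[0,0.006,0,0,255],[0,0.006,0,0,255],[0,0.006,0,0,255],[0,0.006,0,0,255],[0,0,0,0,255]])

```text
clock: 26.18
eef_pos: [488.5, -68.8, 97.2]
eef_rot: [-180.0, -0.0, -8.6]
force: [-0.1, 0.0, -0.5]
grip_width: 14.2
grasp_force: 60.0
```

```bash
python3 look.py r9; python3 edge.py r9
```

```text
[-0.06   0.22  -1.615] [ 0.0025 -0.0075 -0.0075] [488.61 -68.06  97.16] 69.1
diff 167 1189
r9 [175.6 176.6 177.6 177.6 177.6 178.6] [266.2 266.5 268.5 269.5]
```

Request:
send_rows(plan=[[0,0.012,0,0,255],[0,0.013,0,0,255],[-0.012,0,0,0,255],[-0.013,0,0,0,255],[-0.013,0,0,0,255],[0,0,0,0,255]])

```text
clock: 27.12
eef_pos: [455.0, -83.7, 97.1]
eef_rot: [-179.9, 0.0, -8.6]
force: [0.7, -0.8, -2.1]
grip_width: 14.2
grasp_force: 60.0
```

```bash
python3 look.py r10; python3 edge.py r10
```

```text
[-0.1575  0.0625 -1.5675] [ 0.0375 -0.0225 -0.015 ] [455.92 -83.82  97.3 ] 73.17
diff 186 2237
r10 [175.6 176.6 177.6 177.6 177.6 178.6] [266.2 266.5 267.5 269.5]
```

Request:
send_rows(plan=[[0.01,0.045,0,0,255],[0.01,0.045,0,0,255],[0.01,0.045,0,0,255],[0.01,0.045,0,0,255],[0.01,0.045,0,0,255],[0.01,0.045,0,0,255],[0,0,0,-0.023,255],[0,0,0,-0.024,255],[0,0,0,0,255]])

```text
clock: 28.45
eef_pos: [470.8, -304.6, 96.7]
eef_rot: [-180.0, 0.0, 8.3]
force: [0.4, -0.3, -1.2]
grip_width: 14.2
grasp_force: 60.0
```

Request:
send_rows(plan=[[0,0,0.025,0,255],[0,0,0.03,0,255],[0,0,0.03,0,255],[0,0,0.015,0,255],[0,0,0.008,0,255],[0,0,0,0,255]])

```text
clock: 29.2
eef_pos: [470.7, -304.3, 10.6]
eef_rot: [180.0, 0.0, 8.3]
force: [0.2, 0.2, -1.3]
grip_width: 14.4
grasp_force: 60.0
```

```bash
python3 look.py r11
```

```text
[-0.475 -0.405 -1.27 ] [-0.02   -0.005  -0.0125] [ 471.25 -304.45   11.36] 51.58
diff 185 7079
```

Request:
send_rows(plan=[[0,0,0.004,0,255],[0,0,0.003,0,255],[0,0,0.002,0,255],[0,0,0,0,255],[0,0,0,0,255]])

```text
clock: 30.02
eef_pos: [470.8, -304.3, 3.6]
eef_rot: [-180.0, -0.0, 8.3]
force: [-0.6, -0.1, -1.4]
grip_width: 14.0
grasp_force: 60.0
```

```bash
python3 look.py r12
```

```text
[ 0.0225 -0.11   -1.325 ] [-0.01    0.0075 -0.045 ] [ 470.83 -304.25    3.61] 51.01
diff 185 1965
```

Request:
send_rows(plan=[[0,0,0.001,0,255],[0,0,0,0,255],[0,0,0,0,255]])

```text
clock: 30.6
eef_pos: [470.8, -304.3, 2.8]
eef_rot: [-180.0, -0.0, 8.3]
force: [-0.3, -0.8, -0.3]
grip_width: 14.2
grasp_force: 60.3
```

The stick is essentially on the bench. I'll open the fingers and retreat upward.

Request:
send_rows(plan=[[0,0,0.0005,0,220],[0,0,0,0,120],[0,0,0,0,0],[0,0,0,0,0],[0,0,0,0,0],[0,0,0,0,0]])

```text
clock: 31.35
eef_pos: [470.8, -304.3, 2.3]
eef_rot: [-180.0, -0.0, 8.3]
force: [-0.5, -0.1, 0.7]
grip_width: 85.3
grasp_force: 0.0
```

Request:
send_rows(plan=[[0,0,-0.01,0,0],[0,0,-0.03,0,0],[0,0,-0.04,0,0],[0,0,-0.04,0,0],[0,0,-0.04,0,0],[0,0,0,0,0],[0,0,0,0,0]])

```text
clock: 32.22
eef_pos: [470.7, -304.0, 130.1]
eef_rot: [-180.0, -0.0, 8.4]
force: [-0.9, 0.1, -0.3]
grip_width: 85.3
grasp_force: 0.0
```

```bash
python3 look.py f1; python3 edge.py f1; python3 - <<'E'
from h import *
import cv2
t=cv2.cvtColor(env.grab_frame('top')[:,:,::-1].copy(),6).astype(float);t0=cv2.cvtColor(cv2.imread('pics/top0.png'),6).astype(float)
s=cv2.imread('pics/f1.png');s0=cv2.imread('pics/side0.png')
# obstacles unchanged?
for n,(x0,x1,y0,y1) in dict(tape=(325,362,270,305),pliers=(200,225,178,212),tin=(225,250,158,178)).items():
  print(n,np.abs(s[y0:y1,x0:x1].astype(int)-s0[y0:y1,x0:x1]).mean())
# stick: dark handle in side, final vs initial
for n,i in(('0',s0),('f',s)):
  g=i[262:330,215:310].max(2);ys,xs=np.nonzero(g<60);print(n,len(xs),xs.min()+215,xs.max()+215,ys.min()+262,ys.max()+262,xs.mean()+215,ys.mean()+262)
E
```

```text
[-0.2    -0.005  -0.2225] [-0.01    0.015  -0.0175] [ 470.33 -304.08  129.64] 59.23
diff 184 6412
f1 [181.6 171.6 178.6 176.6 177.6 178.6] [274.5 272.5 272.5 275. ]
tape 8.142599742599742
pliers 6.614117647058824
tin 28.435333333333332
0 444 227 273 293 321 250.25675675675677 306.3445945945946
f 588 226 280 262 320 254.09863945578232 297.2125850340136
```

```bash
python3 - <<'E'
from h import *
import cv2
t=env.grab_frame('top')[:,:,::-1].astype(int);t0=cv2.imread('pics/top0.png').astype(int);p6=cv2.imread('pics/p6.png')[:,400:].astype(int)
for n,(x0,x1,y0,y1) in dict(tape=(338,368,145,170),pliers=(160,215,208,242),tin=(138,160,172,194),blue=(240,290,198,258)).items():
  print(n,np.abs(t[y0:y1,x0:x1]-t0[y0:y1,x0:x1]).mean())
# hatch column profile u=258
print(t[140:200:3,258].mean(1).round());print(t0[140:200:3,258].mean(1).round())
# stick prong/rod region in top
a=t[185:212,322:350].mean(2);b=t0[185:212,322:350].mean(2)
print(cv2.phaseCorrelate(b,a))
print(st()['qpos'])
E
```

```text
tape 3.428888888888889
pliers 4.029590017825312
tin 3.6453168044077136
blue 3.569777777777778
[ 69. 146.  92. 141. 143. 139. 141. 143. 142. 142. 141. 145. 142. 140.
 137. 140. 188. 120. 115. 110.]
[ 75.  82.  81.  30. 228. 218. 216. 216. 213. 214. 217. 117. 121. 128.
 123. 121. 119. 125. 117. 106.]
((-0.3668526800100089, 0.8396491110368576), 0.9881101577770027)
[-19.82  22.39  59.24 101.99 -20.72  67.55 -36.01]
```

The obstacles haven't moved, the hatch is down (its edge is at row 188 in the top view), and the stick lies flat where it started. Handing in.

```bash
python3 -c "
from cell import env
print(env.sign_off())"
```

```text
the job is handed in; nothing more can be done
None
```

The job is handed in, with no verdict returned: the hatch lies open on its rests, the stick is back flat on the bench about 3 mm from where it started, and the tape roll, tin and pliers are unmoved.

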